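Lock the bar scraper in its dock with the snap cap

TASK

Put the sharp bar scraper away safely: slide its blade flat into the slot of the dock until it is fully home, with the dock's stud standing in the eye of the blade. Then press the black snap cap down onto the stud until it clicks and sits fully down, and keep pressing after the click: finish with the fingers still on the cap, pushing it down firmly. Leave everything else where it stands.

Things in the scene. Friction and masses are not known exactly. Their poses are not given: they have to be found in the camera images.
- scraper_grip (a point): Centre of the bar scraper's wooden handle, 12 mm above its underside; it lies flat on the worktop. x points along the handle to the blade, z up. Handle: straight bar 70 long (x) x 20 wide (y) x 24 high, from 38 mm behind to 32 mm ahead of this point; pinch it across its width from above.
- scraper: The whole bar scraper, 0.13 kg; origin on its underside where handle meets blade (32 mm ahead of scraper_grip), same axes. Blade: flat dark steel plate 79 long (x) x 90 wide (y) x 4 thick, flush with the handle's underside, running from this origin to its front edge 79 mm ahead.
- scraper_eye (a point): Centre of the eye in the blade, half-way through its thickness: 82 mm ahead of scraper_grip along x and 10 mm lower; same axes. The eye is a square opening 34 x 34 mm that runs out to the blade's front edge (29 mm ahead of this point) through a neck 20 mm wide.
- dock: Fixed dark-wood dock, 20 mm high. Origin on the worktop under the stud; x = direction in which the blade slides in (mouth faces -x). Outline x -50 to 52, y -58 to 58 mm. Slot 94 wide, z 4 to 12 mm, over a 4 mm sole plate; a bridge at x -32 to -20 spans it, flared lead-ins before it. Back stop at x = 29.5 meets the blade's front edge when home; the eye is then within 1 mm of the stud, the blade on the plate.
- stud_top (a point): Top of the dock's upright steel stud, 42 mm above the worktop, over the dock's origin; dock's axes. Stud 14 mm in diameter, the last 8 mm tapered to 7 mm. Four spring balls stick out 3.2 mm from its sides, 27 mm above the worktop; they give way under the cap's inner lip and click out above it. Around it the dock is open above, lips 74 mm apart.
- cap_grip (a point): Point on the axis of the loose black snap cap, in the middle of its knob, 33 mm above its underside; z up. Over the stud it meets the spring balls with this point about 7 mm above stud_top; a push of about 10 N gets it past them, then the force drops (click), and it is seated, ceiling on the rigid stud top, with this point 4 mm below stud_top, its skirt inside the blade's eye.
- cap: The whole snap cap, 45 mm high, 0.04 kg, round, standing upright, open end down; origin at the centre of its underside. Skirt 28 mm in diameter for the lowest 22 mm, ribbed knob 34 mm in diameter above (from 24 mm up), flat closed top. Bore 21.6 mm, with a lip of 16.4 mm bore 14 to 17 mm above the underside. It cannot go fully down unless the blade is home.
- espresso_cup: White espresso cup, 55 mm high; leave alone. Origin under its centre.
- honey_jar: Glass honey jar with lid, 57 mm wide, 85 mm high; leave alone. Origin under its centre.
- jigger: Double-ended jigger, 43 mm wide, 86 mm high; leave alone. Origin under its centre.
- tumbler: Cut-glass tumbler, 69 mm wide, 88 mm high; leave alone. Origin under its centre.
Not all that is in view belongs to the job. Leave any red look-alike of the cap alone.

How it is judged:
By the outcome, as a careful person would: the job done as asked, in the order asked, and still so for the second after the job is handed in, while the arm keeps its last pose, push and grip.
It also fails if it takes over 64 s, if anything falls off the work surface, if the arm or the gripper's body presses on something with over 40 N, if the wrist force passes 120 N, or if a joint passes its speed limit or range.

ROBOT

A 7-joint arm with a two-finger parallel gripper is mounted at the origin on a cart in front of the work surface, level with it; the furniture and walls round the work are solid. World frame = base frame: x ahead of the robot, y to its left, z up, the work surface at z = 0. Lengths are in m, angles in rad, forces in N, time in s.
With the tool pointing down it reaches from about 0.4 to 0.875 m from the base axis. Payload 6.5 kg.
Tool frame: the origin (TCP) lies between the finger pads; the fingertips stand 22 mm ahead of it and the grasp point (between the pads) lies 3 mm ahead of it (env.tips_ahead is the distance from the TCP to the fingertips, in m); z points along the fingers, y is the line along which they close (so a half turn about z gives the same grasp; the last joint's range is limited). The gripper opens to 88 mm and grips with 3 to 60 N. Pads are 18 mm wide; open, the fingers measure 123 mm over their backs; the gripper's body (75 mm by 187 mm) begins 45 mm behind the grasp point.
Start: joints at [1.191, 0.536, -0.004, 1.538, 0.003, 1.067, -0.071], TCP at [0.201, -0.618, 0.261] pointing down, gripper open.
Joint ranges: [-2.7, 2.7], [-0.37, 2.16], [-1.27, 1.26], [0.24, 2.4], [-1.31, 4.45], [0.19, 1.91], [-2.76, 2.76]. Speed limits (rad/s): [2.39, 2.39, 3.14, 3.14, 3.14, 3.14, 3.14].

INTERFACE

Orientations are given as a unit quaternion [x, y, z, w].
In Python, from cell import env gives the robot as it stands.
- The arm moves only by the tool step_arm, never from a script. Its argument "series" is one flat list of numbers, 5 for each row, row after row: the closure, from 0 (fully open) to 1 (shut), then the shift along the tool's x, y, z in cm, then the turn about the tool's z in degrees. In form: [hand, tx, ty, tz, roll, hand, tx, ty, tz, roll, ...]. A call has 1 to 5 rows; each row shifts and turns the commanded pose from where the row before left it, along the tool's axes as they then stand; what a row does not reach is not made up. A row lasts 1/8 s, in which the tool goes at most 62.5 mm and 10.7 degrees, less where a joint would pass 70% of its speed; a pose out of reach is approached as far as the arm can. A call with a gripper value outside its range is refused whole. The fingers move at their own pace and stop on an object; the grip force is fixed at half the most. Time passes only in rows, so rows that do not move let the fingers close. It gives the time, the measured TCP pose, the force, the opening and the grip force at its end, in the units of the state.
- env.get_obs(): the state, without advancing time (a new reading comes with each control period).
- env.capture(name): name is "scene" or "top"; returns a dict with "frame" (384x512x3 uint8, red, green, blue), "z_map" (384x512 float32, m along the optical axis (not along the pixel's ray), 0 where there is no reading), "camera_matrix" (3x3 intrinsics, pixels), "view" (4x4, takes a point from world to camera coordinates). Camera axes: x right, y up, looking along -z (the intrinsics and any distortion apply to the point x, -y, -z); pixel columns grow to the right and rows downward; lengths in m; the calibration is good to about 2 mm. A picture is of the moment at which its call begins.
- env.finish_job(): hands the job in; it is judged then, once.
The state is a dict: "time": time; "joint_positions": joint angles; "joint_velocities": joint speeds; "tau": joint torques, N m; "position": TCP position; "eef_rot": TCP orientation; "wrist_force": force on the tool from outside, world axes, zero at the start; "ft_torque": the same for the moment, N m; "width": finger opening in m; "gripper_force": force on a finger pad.
Only numpy, scipy, OpenCV 4.12 (cv2) and the standard library are available. Lean on these libraries where they do the work, as an engineer would, in place of code of your own. Each camera call takes 0.05 s, during which the arm holds its last target. There are 200 camera calls.

## Working session

There is one attempt and no reset: what is moved stays moved. The work goes in short steps, Python scripts to look and compute and a tool call to move; the robot and the scene stay as the last step left them, time stands still between calls to the robot, and variables do not carry over. Pictures are saved under pics/ and viewed, at most 10 in all, crops included, and the job is handed in when it is done.

Besides the shell and the picture viewer there is one more tool, called after "Call:" by a JSON object that holds its "name" and its "arguments". step_arm: Moves the arm, as the interface text tells. Its arguments: {"type":"object","properties":{"series":{"type":"array"}},"required":["series"]}

```bash
mkdir -p pics; ls
cat > h.py <<'E'
import numpy as np,cv2
from cell import env
def cap(n):
    c=env.capture(n);return c
def pts(c):
    z=c["z_map"];h,w=z.shape;K=c["camera_matrix"];u,v=np.meshgrid(np.arange(w),np.arange(h))
    p=np.stack([(u-K[0,2])/K[0,0]*z,-(v-K[1,2])/K[1,1]*z,-z,np.ones_like(z)],-1)
    P=p@np.linalg.inv(c["view"]).T
    P[z==0]=np.nan
    return P[...,:3]
E
python3 - <<'E'
from h import *
for n in("scene","top"):
    c=cap(n);cv2.imwrite(f"pics/{n}0.png",cv2.resize(c["frame"][...,::-1],(800,600)))
    np.savez(n+"0.npz",**c);print(n,c["camera_matrix"],c["view"],(c["z_map"]>0).mean())
    print(sorted(c.keys()))
print(env.get_obs())
E
```

```text
pics
scene [[346.584811     0.         250.57876635]
 [  0.         346.584811   192.23910934]
 [  0.           0.           1.        ]] [[ 0.99986992  0.00365264  0.01571015 -0.60037243]
 [-0.01121323  0.85754772  0.5142822  -0.04715024]
 [-0.01159372 -0.51439146  0.85747712 -1.0831734 ]
 [ 0.          0.          0.          1.        ]] 0.9958648681640625
['camera_matrix', 'frame', 'view', 'z_map']
top [[396.2409689    0.         255.83176078]
 [  0.         396.2409689  187.69389728]
 [  0.           0.           1.        ]] [[ 0.00335751 -0.99998616 -0.00404964  0.00864688]
 [ 0.98901336  0.00272212  0.14780109 -0.58498647]
 [-0.14778803 -0.00450139  0.98900882 -1.1025394 ]
 [ 0.          0.          0.          1.        ]] 0.9959615071614584
['camera_matrix', 'frame', 'view', 'z_map']
{'time': 0.1, 'joint_positions': array([ 1.1907857 ,  0.53708863, -0.00444663,  1.53875273,  0.00263774,
        1.06729188, -0.07122193]), 'joint_velocities': array([-0.00120032, -0.00346222, -0.00086659, -0.00285271,  0.00065715,
       -0.00046369, -0.0001242 ]), 'tau': array([ 3.02249617e-03, -5.72076416e+01,  9.94244032e-01, -2.52229983e+01,
       -5.61914546e-02,  1.35038572e-02,  5.72668569e-05]), 'position': array([ 0.20047373, -0.61777647,  0.25993616]), 'eef_rot': array([ 9.87709455e-01,  1.56299212e-01, -1.89836102e-04, -7.43739699e-04]), 'wrist_force': array([ 0.48327657, -0.07686919,  0.3101562 ]), 'ft_torque': array([-0.00066829,  0.00911661,  0.00327567]), 'gripper_force': 0.0, 'width': 0.08850467612133488}
```

View pics/top0.png

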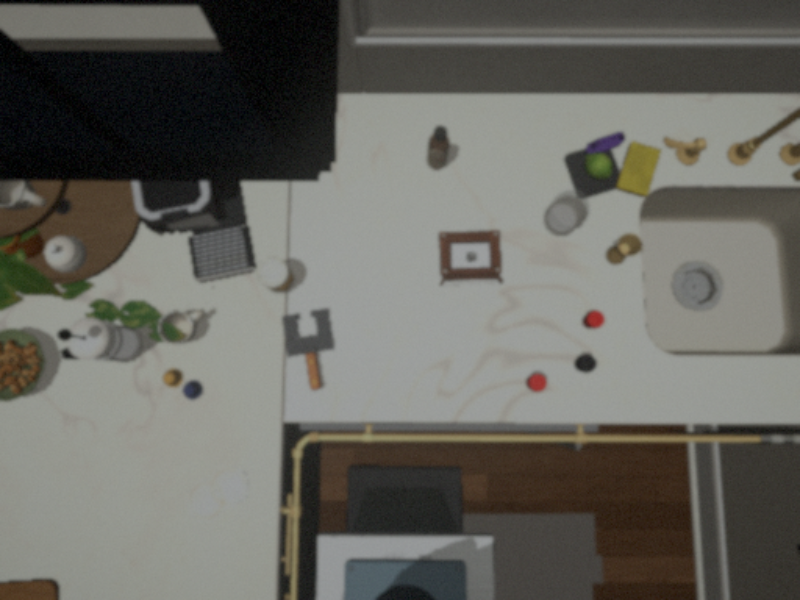

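View pics/scene0.png

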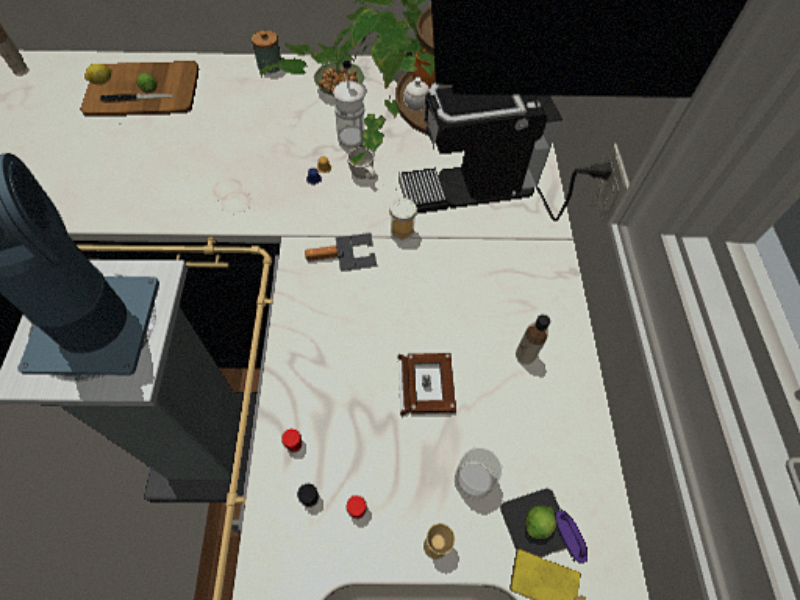

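The top view (800 px wide) shows the scraper handle at (314,370) and its blade at (308,330). The dock stud is at (471,257), the black cap at (585,362), and red decoys at (594,319) and (537,382). The jar stands near the blade at (278,274).

```bash
cat >> h.py <<'E'
def proj(c,P):
    P=np.atleast_2d(P);q=(np.c_[P,np.ones(len(P))]@c["view"].T)[:,:3];K=c["camera_matrix"]
    return np.c_[K[0,2]+K[0,0]*q[:,0]/-q[:,2],K[1,2]-K[1,1]*q[:,1]/-q[:,2]]
def at(c,u,v,z):  # pixel + plane height -> world
    K=c["camera_matrix"];M=np.linalg.inv(c["view"]);d=M[:3,:3]@np.array([(u-K[0,2])/K[0,0],-(v-K[1,2])/K[1,1],-1.])
    o=M[:3,3];return o+d*(z-o[2])/d[2]
def ortho(c,cx,cy,z,half,s=2.):  # s px/mm; rows: -x down, cols: -y right
    n=int(2*half*1000*s);j,i=np.meshgrid(np.arange(n),np.arange(n))
    X=cx+half-i/s/1000;Y=cy+half-j/s/1000
    uv=proj(c,np.c_[X.ravel(),Y.ravel(),np.full(X.size,z)]).astype(np.float32).reshape(n,n,2)
    return cv2.remap(c["frame"][...,::-1],uv[...,0],uv[...,1],cv2.INTER_CUBIC)
E
python3 - <<'E'
from h import *
c=dict(np.load("top0.npz"));s=dict(np.load("scene0.npz"))
f=.64
for n,u,v,z in [("blade",308,335,.004),("handle",314,370,.024),("stud",471,257,.042),("cap",585,362,.045),("red1",594,319,.045),("red2",537,382,.045),("jar",278,274,.085),("tumb",563,213,.088)]:
    print(n,at(c,u*f,v*f,z).round(4), pts(c)[int(v*f),int(u*f)].round(4))
a=at(c,310*f,350*f,.01);b=at(c,471*f,257*f,.02)
A=ortho(c,a[0],a[1],.004,.1);B=ortho(c,b[0],b[1],.02,.1)
print(a,b)
for I in(A,B):
    for k in range(0,400,40): cv2.putText(I,str(k),(0,k+4),0,.3,(0,0,255));cv2.putText(I,str(k),(k,8),0,.3,(0,0,255))
cv2.imwrite("pics/o1.png",np.clip(np.hstack([A,B])*1.6,0,255).astype(np.uint8))
E
```

```text
blade [0.5103 0.1844 0.004 ] [ 0.512   0.1857 -0.0018]
handle [0.4439 0.1686 0.024 ] [0.4462 0.1714 0.0246]
stud [ 0.6541 -0.1225  0.042 ] [ 0.6565 -0.1218  0.0372]
cap [ 0.4594 -0.3265  0.045 ] [ 0.4612 -0.3245  0.0481]
red1 [ 0.538  -0.3462  0.045 ] [ 0.5381 -0.3448  0.0481]
red2 [ 0.4232 -0.2383  0.045 ] [ 0.4246 -0.2369  0.0426]
jar [0.6131 0.2286 0.085 ] [0.6141 0.2312 0.0851]
tumb [ 0.7261 -0.285   0.088 ] [ 0.7476 -0.3032  0.0162]
[0.48160152 0.17902908 0.01      ] [ 0.6587118  -0.12499269  0.02      ]
```

View pics/o1.png

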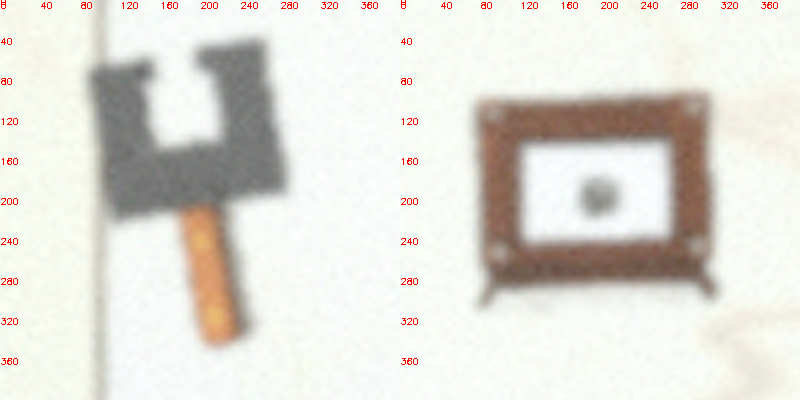

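The rectified crops show the blade corners at (90,72), (264,40), (112,220) and (286,190), so its yaw is about 9°. The dock outline runs x 475–709, the stud is at (600,196), and the yaw is about 1.7° with the mouth facing the robot. I'll refine these numerically in both cameras.

```bash
cat >> h.py <<'E'
def go(x,y,z,yaw):  # print the tool-axis shifts (cm) and roll (deg) to a target TCP pose (tool down, tool x at yaw deg)
    from scipy.spatial.transform import Rotation as R
    o=env.get_obs();r=R.from_quat(o["eef_rot"]).as_matrix();p=r.T@(np.array([x,y,z])-o["position"])*100
    now=np.degrees(np.arctan2(r[1,0],r[0,0]));print("t",o["time"],"pos",o["position"].round(4),"yaw",now.round(2),"F",o["wrist_force"].round(1),"w",round(o["width"],4),"->cm",p.round(2),"roll",round(now-yaw,2))
E
python3 - <<'E'
from h import *
for n in("top","scene"):
    c=dict(np.load(n+"0.npz"))
    def mk(cx,cy,z,half,fn):
        I=ortho(c,cx,cy,z,half,4.).astype(int);m=fn(I[...,0],I[...,1],I[...,2]).astype(np.uint8)
        m=cv2.morphologyEx(m,cv2.MORPH_OPEN,np.ones((9,9)))
        k,l,st,_=cv2.connectedComponentsWithStats(m);i=1+st[1:,4].argmax();cs,_=cv2.findContours((l==i).astype(np.uint8),0,1);q=max(cs,key=cv2.contourArea)
        q=np.vstack(cs)[:,0,:];return np.c_[cx+half-q[:,1]/4000,cy+half-q[:,0]/4000]
    def rect(P):
        (a,b),wh,ang=cv2.minAreaRect((P*1000).astype(np.float32));return np.round([a,b,*wh,ang],1)
    dark=lambda b,g,r:(r<110)&(abs(r-b)<25)
    print(n,"blade",rect(mk(.515,.185,.004,.075,dark)))
    print(" handle",rect(mk(.44,.17,.02,.06,lambda b,g,r:(r-b>45))))
    print(" dock",rect(mk(.657,-.125,.02,.09,lambda b,g,r:(r-b>18)&(r<140))))
    print(" stud",rect(mk(.655,-.123,.038,.02,lambda b,g,r:r<125)))
    print(" cap",rect(mk(.460,-.325,.045,.04,lambda b,g,r:r<50)))
    P=pts(c)
    for nm,x,y,h,lo in(("cap",.46,-.325,.03,.038),("handle",.446,.171,.05,.018)):
        m=(abs(P[...,0]-x)<h)&(abs(P[...,1]-y)<h)&(P[...,2]>lo);print("  depth",nm,m.sum(),P[m].mean(0).round(4),np.nanmedian(P[m][:,2]).round(4))
    m=(abs(P[...,0]-.45)<.1)&(abs(P[...,1]+.1)<.05);print("  table z",np.nanmedian(P[m][:,2]).round(4))
go(.446,.17,.10,9)
E
```

```text
top blade [496.7 183.3 118.7  92.5   8.8]
 handle [443.7 172.2  65.2  15.6   9.9]
 dock [ 664.3 -122.5   91.4  114.     2.1]
 stud [ 656.1 -122.4   18.2   18.2   90. ]
 cap [ 458.8 -326.    31.    23.5   90. ]
  depth cap 104 [ 0.4587 -0.3284  0.045 ] 0.0453
  depth handle 159 [0.444  0.1731 0.0231] 0.0231
  table z 0.0002
scene blade [499.3 181.1 123.7  95.1   9.8]
 handle [447.2 172.6  69.9  22.6  10. ]
 dock [ 664.9 -124.7  102.2  119.7    2.2]
 stud [ 662.9 -130.6   24.2   16.2   90. ]
 cap [ 464.6 -333.6   30.7   36.    24.2]
  depth cap 135 [ 0.4622 -0.3314  0.0432] 0.0432
  depth handle 97 [0.4463 0.1707 0.0218] 0.022
  table z -0.0014
t 0.1 pos [ 0.2005 -0.6178  0.2599] yaw 17.98 F [ 0.5 -0.1  0.3] w 0.0885 ->cm [ 47.68 -67.32  16.09] roll 8.98
```

Call:
{"name": "step_arm", "arguments": {"series": [0, 0, 0, 0, 8.7, 0, 4.9, -2.7, 1, 0, 0, 4.9, -2.7, 1, 0, 0, 4.4, -4, 1, 0, 0, 3, -5, 1, 0]}}

```text
time: 0.72
position: [0.3491, -0.4464, 0.22]
eef_rot: [0.997, 0.082, 0.0, -0.0]
wrist_force: [0.1, 0.3, -0.4]
width: 0.0882
gripper_force: 0.0
```

```bash
python3 -c "
from h import *
go(.4455,.1725,.1,9.3)"
```

```text
t 0.725 pos [ 0.3491 -0.4464  0.22  ] yaw 9.37 F [ 0.1  0.3 -0.4] w 0.0882 ->cm [ 19.58 -59.5   12.03] roll 0.07
```

Call:
{"name": "step_arm", "arguments": {"series": [0, 2.4, -5.5, 1, 0, 0, 2.4, -5.5, 1, 0, 0, 2.4, -5.5, 1, 0, 0, 2.4, -5.5, 1, 0, 0, 2, -5.5, 1, 0]}}

```text
time: 1.35
position: [0.4176, -0.1563, 0.1705]
eef_rot: [0.997, 0.081, 0.0, 0.0]
wrist_force: [1.3, -0.2, -0.0]
width: 0.0878
gripper_force: 0.0
```

Call:
{"name": "step_arm", "arguments": {"series": [0, 1.6, -5.5, 1, 0, 0, 1.6, -5.5, 1, 0, 0, 1.6, -5.5, 1, 0, 0, 1.6, -5.5, 1, 0, 0, 1.58, -5.0, 1, 0]}}

```text
time: 1.98
position: [0.4524, 0.1231, 0.1203]
eef_rot: [0.997, 0.081, -0.0, -0.0]
wrist_force: [1.2, 0.2, 0.0]
width: 0.088
gripper_force: 0.0
```

Call:
{"name": "step_arm", "arguments": {"series": [0, 0, -5.0, 1, 0, 0, 0, 0, 1, 0, 0, 0, 0, 0, 0]}}

```text
time: 2.35
position: [0.4437, 0.1695, 0.0999]
eef_rot: [0.997, 0.081, -0.001, 0.001]
wrist_force: [0.2, -1.5, -0.2]
width: 0.0881
gripper_force: 0.0
```

Run:
```python
from h import *
go(.4455,.1725,.025,9.3)
c=cap("top");s=cap("scene")
A=ortho(c,.47,.178,.02,.1);
u=proj(s,[[.46,.175,.03]])[0].astype(int);B=cv2.resize(s["frame"][u[1]-50:u[1]+50,u[0]-50:u[0]+50,::-1],(400,400),interpolation=2)
cv2.imwrite("pics/g1.png",np.clip(np.hstack([A,B])*1.5,0,255).astype(np.uint8))
```

```text
t 2.35 pos [0.4437 0.1695 0.0999] yaw 9.29 F [ 0.2 -1.5 -0.2] w 0.0881 ->cm [ 0.24 -0.28  7.49] roll -0.01
```

View pics/g1.png

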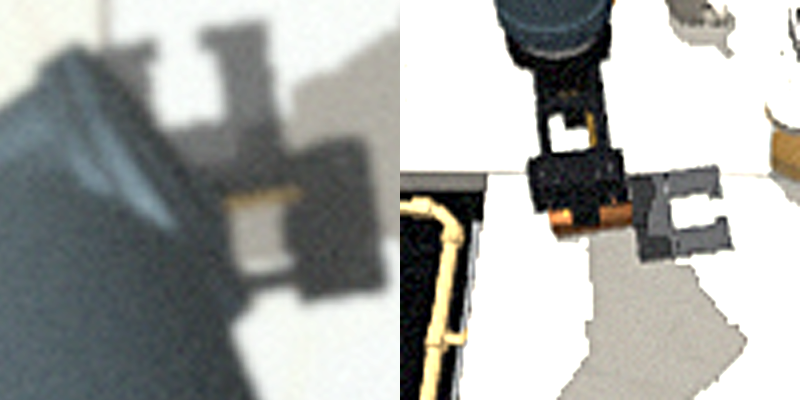

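The gripper, open and in line, is above the handle (crop handle at (590,215) in the right half). Descend and close.

Call:
{"name": "step_arm", "arguments": {"series": [0, 0.24, -0.28, 3, 0, 0, 0, 0, 3, 0, 0, 0, 0, 1.4, 0, 0, 0, 0, 0, 0, 1, 0, 0, 0, 0]}}

```text
time: 3.08
position: [0.4471, 0.1735, 0.0276]
eef_rot: [0.997, 0.081, 0.001, -0.0]
wrist_force: [0.5, -0.1, 0.7]
width: 0.0799
gripper_force: 0.0
```

Call:
{"name": "step_arm", "arguments": {"series": [1, 0, 0, 0, 0, 1, 0, 0, 0, 0, 1, 0, 0, 0, 0, 1, 0, 0, 0, 0, 1, 0, 0, 0, 0]}}

```text
time: 3.7
position: [0.4463, 0.1736, 0.0267]
eef_rot: [0.997, 0.081, -0.0, 0.0]
wrist_force: [0.1, 0.0, 0.6]
width: 0.0305
gripper_force: 0.0
```

Call:
{"name": "step_arm", "arguments": {"series": [1, 0, 0, 0, 0, 1, 0, 0, -0.5, 0, 1, 0, 0, -1.5, 0, 1, 0, 0, -2, 0, 1, 0, 0, 0, 0]}}

```text
time: 4.32
position: [0.4475, 0.174, 0.0684]
eef_rot: [0.997, 0.081, 0.002, -0.001]
wrist_force: [0.3, 0.6, -1.1]
width: 0.0201
gripper_force: 30.0
```

Call:
{"name": "step_arm", "arguments": {"series": [1, 0, 3, 0, 0, 1, -0.5, 5, 0, 0, 1, -0.5, 5, 0, 0, 1, -0.5, 5, 0, 0, 1, -0.5, 5, 0, 0]}}

```text
time: 4.95
position: [0.4635, -0.0582, 0.0665]
eef_rot: [0.997, 0.081, -0.0, -0.0]
wrist_force: [1.1, 0.3, -0.5]
width: 0.0198
gripper_force: 30.0
```

Call:
{"name": "step_arm", "arguments": {"series": [1, -0.5, 5, 0, 0, 1, -0.2, 2.3, 0, 0, 1, 0, 0, 0, 3.6, 1, 0, 0, 0, 3.6, 1, 0, 0, 0, 0]}}

```text
time: 5.58
position: [0.4683, -0.1298, 0.0664]
eef_rot: [1.0, 0.018, -0.0, 0.0]
wrist_force: [0.2, -0.8, -0.8]
width: 0.0195
gripper_force: 30.0
```

Call:
{"name": "step_arm", "arguments": {"series": [1, 0, 0, 1, 0, 1, 0, 0, 0, 0, 1, 0, 0, 0, 0]}}

```text
time: 5.95
position: [0.4684, -0.1298, 0.0565]
eef_rot: [1.0, 0.018, -0.0, -0.0]
wrist_force: [0.5, 0.0, -1.2]
width: 0.0197
gripper_force: 30.0
```

Run:
```python
from h import *
go(.470,-.129,.035,2.1)
c=cap("top");s=cap("scene");np.savez("top1.npz",**c);np.savez("scene1.npz",**s)
A=ortho(c,.60,-.123,.02,.1);B=ortho(s,.60,-.123,.02,.1)
cv2.imwrite("pics/d1.png",np.clip(np.hstack([A,B])*1.5,0,255).astype(np.uint8))
```

```text
t 5.95 pos [ 0.4684 -0.1298  0.0565] yaw 2.11 F [ 0.5  0.  -1.2] w 0.0197 ->cm [ 0.16 -0.07  2.15] roll 0.01
```

View pics/d1.png

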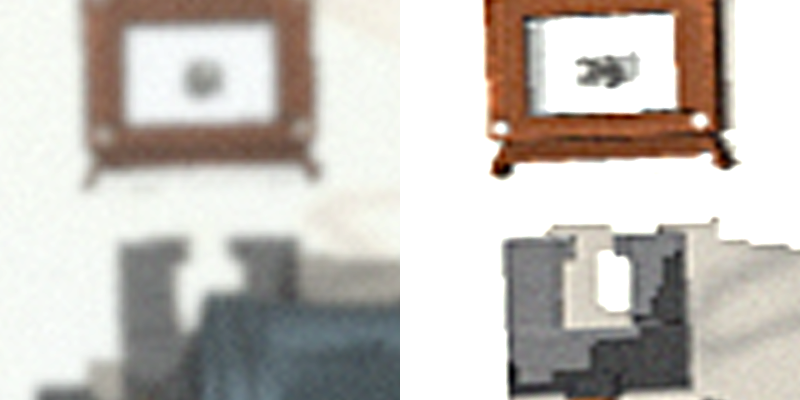

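The blade front (118–300 px) lies in line with the dock (83–316 px, stud 203) once its yaw and parallax are allowed for. I'll check this numerically.

```bash
cat >> h.py <<'E'
def edges(c,x,z,y0,half,hx=.003,frac=.5):  # outermost dark-edge crossings along y at world x, plane z
    ys=np.arange(y0+half,y0-half,-.0002);v=[]
    g=c["frame"][...,1].astype(np.float32)
    for xx in np.linspace(x-hx,x+hx,7):
        uv=proj(c,np.c_[np.full(ys.size,xx),ys,np.full(ys.size,z)]).astype(np.float32);v.append(cv2.remap(g,uv[None,:,0],uv[None,:,1],1)[0])
    v=cv2.GaussianBlur(np.mean(v,0)[None],(9,1),0)[0];t=v.min()+(np.median(np.r_[v[:15],v[-15:]])-v.min())*frac
    d=np.where(v<t)[0];return ys[d[0]],ys[d[-1]]
E
python3 - <<'E'
from h import *
c=dict(np.load("top1.npz"))
for x in(.563,.568,.573,.578): 
    e=edges(c,x,.0345,-.128,.060);print("blade",x,np.round(e,4),round(sum(e)/2,4),round(e[0]-e[1],4))
for x in(.65,.66,.67,.68,.69,.70): 
    e=edges(c,x,.02,-.123,.075);print("dock",x,np.round(e,4),round(sum(e)/2,4),round(e[0]-e[1],4))
for x in(.65,.655,.66):
  e=edges(c,x,.040,-.1225,.02);print("stud",x,np.round(e,4),round(sum(e)/2,4))
E
```

```text
blade 0.563 [-0.0838 -0.1726] -0.1282 0.0888
blade 0.568 [-0.083 -0.172] -0.1275 0.089
blade 0.573 [-0.0826 -0.1708] -0.1267 0.0882
blade 0.578 [-0.0908 -0.17  ] -0.1304 0.0792
dock 0.65 [-0.0654 -0.1808] -0.1231 0.1154
dock 0.66 [-0.0654 -0.1808] -0.1231 0.1154
dock 0.67 [-0.0654 -0.18  ] -0.1227 0.1146
dock 0.68 [-0.0644 -0.1786] -0.1215 0.1142
dock 0.69 [-0.0644 -0.1788] -0.1216 0.1144
dock 0.7 [-0.0638 -0.1788] -0.1213 0.115
stud 0.65 [-0.1139 -0.1301] -0.122
stud 0.655 [-0.1133 -0.1311] -0.1222
stud 0.66 [-0.1135 -0.1311] -0.1223
```

Call:
{"name": "step_arm", "arguments": {"series": [1, 0, -0.1, 1.4, 0, 1, 0, 0, 1, 0, 1, 0, 0, 0, 0, 1, 0, 0, 0, 0]}}

```text
time: 6.55
position: [0.4685, -0.1288, 0.0326]
eef_rot: [1.0, 0.018, -0.0, -0.0]
wrist_force: [0.4, 0.3, -0.9]
width: 0.0204
gripper_force: 30.0
```

Run:
```python
from h import *
go(.656-.082,-.1228-.003,.0325,2.1)
for n in("top","scene"):
    c=cap(n);P=pts(c).reshape(-1,3)
    for x0,x1 in((.51,.53),(.53,.55),(.55,.565),(.565,.577)):
        for y0,y1 in((-.112,-.088),(-.168,-.144)):
            m=(P[:,0]>x0)&(P[:,0]<x1)&(P[:,1]>y0)&(P[:,1]<y1)&(P[:,2]<.03);print(n,x0,y0,m.sum(),np.median(P[m,2]).round(4) if m.any() else '')
    m=(P[:,0]>.40)&(P[:,0]<.6)&(P[:,1]>-.05)&(P[:,1]<.05);print("table",np.median(P[m,2]).round(4))
```

```text
t 6.55 pos [ 0.4685 -0.1288  0.0326] yaw 2.08 F [ 0.4  0.3 -0.9] w 0.0204 ->cm [10.56  0.08  0.  ] roll -0.02
top 0.51 -0.112 50 0.0102
top 0.51 -0.168 0 
top 0.53 -0.112 43 0.0098
top 0.53 -0.168 8 0.0105
top 0.55 -0.112 37 0.0092
top 0.55 -0.168 41 0.0098
top 0.565 -0.112 32 0.0097
top 0.565 -0.168 33 0.0096
table 0.0003
scene 0.51 -0.112 50 0.0088
scene 0.51 -0.168 54 0.0083
scene 0.53 -0.112 58 0.0084
scene 0.53 -0.168 56 0.0086
scene 0.55 -0.112 43 0.0078
scene 0.55 -0.168 44 0.0085
scene 0.565 -0.112 33 0.0082
scene 0.565 -0.168 33 0.009
table -0.0013
```

Call:
{"name": "step_arm", "arguments": {"series": [1, 1, 0, 0, 0, 1, 1, 0, 0, 0, 1, 1, 0, 0, 0, 1, 1, 0, 0, 0, 1, 0, 0, 0, 0]}}

```text
time: 7.28
position: [0.5096, -0.1272, 0.0328]
eef_rot: [1.0, 0.018, 0.001, -0.0]
wrist_force: [-0.2, 1.2, -1.6]
width: 0.02
gripper_force: 30.0
```

Call:
{"name": "step_arm", "arguments": {"series": [1, 0.8, 0, 0, 0, 1, 0.8, 0, 0, 0, 1, 0.8, 0, 0, 0, 1, 0.8, 0, 0, 0, 1, 0, 0, 0, 0]}}

```text
time: 7.9
position: [0.5418, -0.1263, 0.0329]
eef_rot: [1.0, 0.018, 0.001, 0.0]
wrist_force: [-0.6, -0.7, -0.8]
width: 0.0196
gripper_force: 30.0
```

Call:
{"name": "step_arm", "arguments": {"series": [1, 0.7, 0, 0, 0, 1, 0.7, 0, 0, 0, 1, 0.7, 0, 0, 0, 1, 0.5, 0, 0, 0, 1, 0, 0, 0, 0]}}

```text
time: 8.52
position: [0.5674, -0.1252, 0.0328]
eef_rot: [1.0, 0.018, 0.001, 0.0]
wrist_force: [1.3, -2.0, -1.7]
width: 0.0198
gripper_force: 30.0
```

Call:
{"name": "step_arm", "arguments": {"series": [1, 0.3, 0, 0, 0, 1, 0.2, 0, 0, 0, 1, 0.2, 0, 0, 0, 1, 0, 0, 0, 0]}}

```text
time: 9.02
position: [0.5737, -0.125, 0.0327]
eef_rot: [1.0, 0.018, 0.0, 0.0]
wrist_force: [-0.2, -2.6, -1.4]
width: 0.0197
gripper_force: 30.0
```

Lower the blade onto the sole plate, then push on to the stop.

Call:
{"name": "step_arm", "arguments": {"series": [1, 0.1, 0, 0.15, 0, 1, 0.1, 0, 0, 0, 1, 0.1, 0, 0, 0, 1, 0.1, 0, 0, 0, 1, 0, 0, 0, 0]}}

```text
time: 9.65
position: [0.5775, -0.1249, 0.0312]
eef_rot: [1.0, 0.018, -0.0, 0.0]
wrist_force: [-1.6, -1.8, -1.7]
width: 0.0196
gripper_force: 30.0
```

Call:
{"name": "step_arm", "arguments": {"series": [1, 0.1, 0, 0, 0, 1, 0.1, 0, 0, 0, 1, 0, 0, 0, 0]}}

```text
time: 10.02
position: [0.5787, -0.1248, 0.031]
eef_rot: [1.0, 0.018, -0.001, -0.0]
wrist_force: [-4.4, -2.0, -0.1]
width: 0.0199
gripper_force: 30.0
```

Call:
{"name": "step_arm", "arguments": {"series": [1, 0.1, 0, 0, 0, 1, 0.1, 0, 0, 0, 1, 0, 0, 0, 0]}}

```text
time: 10.4
position: [0.5788, -0.1247, 0.0307]
eef_rot: [1.0, 0.018, -0.003, -0.0]
wrist_force: [-9.3, -2.4, 3.2]
width: 0.0198
gripper_force: 30.0
```

Run:
```python
from h import *
go(.578,-.125,.031,2.1)
c=cap("top");s=cap("scene")
A=ortho(c,.655,-.123,.008,.05,8);B=ortho(s,.655,-.123,.008,.05,8)
cv2.imwrite("pics/d2.png",cv2.resize(np.clip(np.hstack([A,B])*1.5,0,255).astype(np.uint8),(800,400)))
```

```text
t 10.4 pos [ 0.5788 -0.1247  0.0307] yaw 2.07 F [-9.3 -2.4  3.2] w 0.0198 ->cm [-0.08  0.03 -0.03] roll -0.03
```

View pics/d2.png

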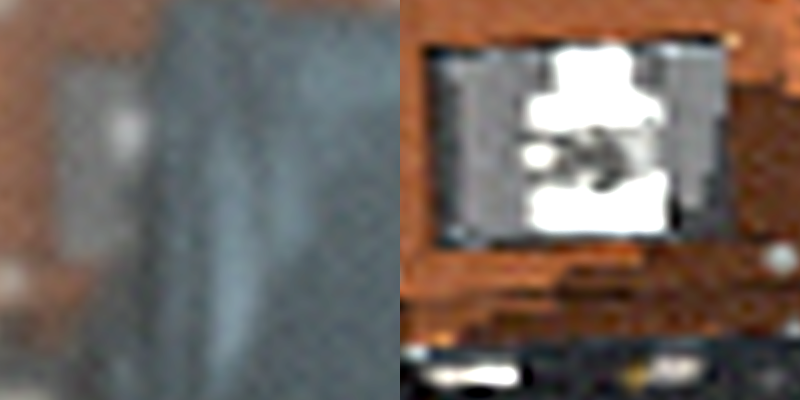

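The right half shows the blade in the dock with its front edge at the stop (row 50) and the stud at (590,158) inside the eye. The arm pushes 9 N against the stop, so the blade is home. Release, then lift.

Call:
{"name": "step_arm", "arguments": {"series": [0.5, 0, 0, 0, 0, 0.5, 0, 0, 0, 0, 0.5, 0, 0, 0, 0, 0.5, 0, 0, 0, 0, 0.5, 0, 0, -0.5, 0]}}

```text
time: 11.12
position: [0.5813, -0.1247, 0.0361]
eef_rot: [1.0, 0.018, -0.0, -0.0]
wrist_force: [-0.4, -0.9, -0.2]
width: 0.0439
gripper_force: 0.0
```

Call:
{"name": "step_arm", "arguments": {"series": [0.5, 0, 0, -2, 0, 0.5, 0, 0, -4, 0, 0.5, 0, 0, -4, 0, 0.5, -2, 3, 0, 0, 0.5, -2, 5, 0, 0]}}

```text
time: 11.75
position: [0.5453, -0.2052, 0.1386]
eef_rot: [1.0, 0.02, 0.002, -0.0]
wrist_force: [-0.0, -0.1, 0.7]
width: 0.0441
gripper_force: 0.0
```

Call:
{"name": "step_arm", "arguments": {"series": [0.5, -2, 5, 0, 0, 0.5, -2, 5, 0, 0, 0.5, -2, 2, 0, 0, 0.5, 0, 0, 0, 0, 0.5, 0, 0, 0, 0]}}

```text
time: 12.38
position: [0.4901, -0.3269, 0.1371]
eef_rot: [1.0, 0.019, 0.001, -0.0]
wrist_force: [-0.3, -0.1, 0.0]
width: 0.0443
gripper_force: 0.0
```

Run:
```python
from h import *
go(.460,-.327,.10,2.1)
c=cap("top");s=cap("scene")
A=ortho(c,.63,-.125,.008,.1,4);B=ortho(s,.460,-.327,.045,.1,4)
cv2.imwrite("pics/d3.png",cv2.resize(np.clip(np.hstack([A,B])*1.3,0,255).astype(np.uint8),(800,400)))
P=pts(s)
m=(abs(P[...,0]-.46)<.03)&(abs(P[...,1]+.327)<.03)&(P[...,2]>.038);print(m.sum(),P[m].mean(0).round(4),P[m].min(0).round(4),P[m].max(0).round(4))
P=pts(c)
m=(abs(P[...,0]-.46)<.03)&(abs(P[...,1]+.327)<.03)&(P[...,2]>.04);print(m.sum(),P[m].mean(0).round(4) if m.any() else '')
```

```text
t 12.375 pos [ 0.4901 -0.3269  0.1371] yaw 2.17 F [-0.3 -0.1  0. ] w 0.0443 ->cm [-3.01 -0.11  3.71] roll 0.07
2802 [ 0.4579 -0.3279  0.5171] [ 0.43   -0.357   0.0387] [ 0.4899 -0.297   0.5724]
1015 [ 0.4614 -0.3228  0.4829]
```

View pics/d3.png

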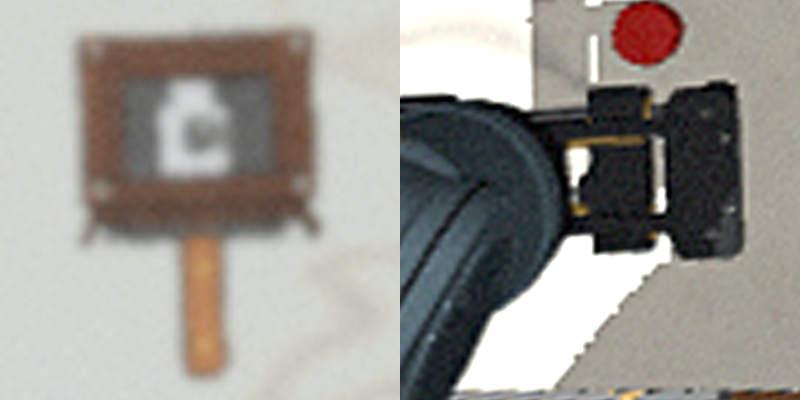

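Left half: the blade is home, with the stud (203,132) inside the eye. Now go to the cap.

Call:
{"name": "step_arm", "arguments": {"series": [0.3, -3.0, 0.1, 0, 0, 0.3, 0, 0, 2, 0, 0.3, 0, 0, 3, 0, 0.3, 0, 0, 3, 0, 0.3, 0, 0, 1.4, 0]}}

```text
time: 13.1
position: [0.4591, -0.3286, 0.0409]
eef_rot: [1.0, 0.019, -0.001, -0.001]
wrist_force: [0.5, -0.1, -0.1]
width: 0.0619
gripper_force: 0.0
```

Call:
{"name": "step_arm", "arguments": {"series": [0.3, 0, 0, 0, 0, 1, 0, 0, 0, 0, 1, 0, 0, 0, 0, 1, 0, 0, 0, 0, 1, 0, 0, 0, 0]}}

```text
time: 13.72
position: [0.4591, -0.3307, 0.0427]
eef_rot: [1.0, 0.018, 0.0, 0.0]
wrist_force: [0.1, 0.0, 1.7]
width: 0.0302
gripper_force: 32.9
```

Call:
{"name": "step_arm", "arguments": {"series": [1, 0, 0, 0, 0, 1, 0, 0, 0, 0, 1, 0, 0, 0, 0]}}

```text
time: 14.1
position: [0.4592, -0.3307, 0.0426]
eef_rot: [1.0, 0.018, 0.0, 0.0]
wrist_force: [-0.6, -0.3, 5.7]
width: 0.0298
gripper_force: 32.8
```

Run:
```python
from h import *
go(.46,-.33,.043,2.1)
c=cap("top");s=cap("scene")
u=proj(s,[[.46,-.33,.04]])[0].astype(int);v=proj(c,[[.46,-.33,.04]])[0].astype(int);r=32
f=lambda c,u:cv2.resize(c["frame"][u[1]-r:u[1]+r,u[0]-r:u[0]+r,::-1],(400,400),interpolation=2)
cv2.imwrite("pics/c1.png",np.clip(np.hstack([f(c,v),f(s,u)])*1.8,0,255).astype(np.uint8))
```

```text
t 14.1 pos [ 0.4592 -0.3307  0.0426] yaw 2.07 F [-0.6 -0.3  5.7] w 0.0298 ->cm [ 0.08 -0.07 -0.04] roll -0.03
```

View pics/c1.png

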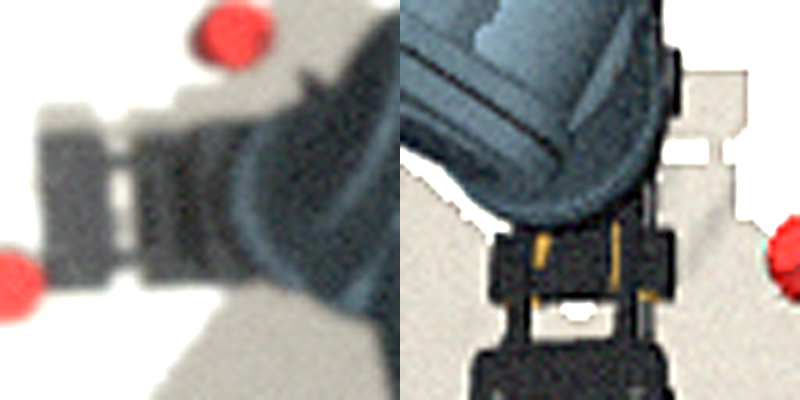

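The cap is hidden between the fingers in both crops, but a 30 mm opening is narrower than the 34 mm knob. I'll lift a little and check the hold.

Call:
{"name": "step_arm", "arguments": {"series": [1, 0, 0, -0.5, 0, 1, 0, 0, -1.5, 0, 1, 0, 0, -3, 0, 1, 0, 0, -3, 0, 1, 0, 0, 0, 0]}}

```text
time: 14.82
position: [0.4602, -0.3312, 0.1249]
eef_rot: [1.0, 0.018, 0.002, 0.001]
wrist_force: [0.1, -0.4, -0.2]
width: 0.0304
gripper_force: 33.1
```

Run:
```python
from h import *
go(.46,-.33,.123,2.1)
c=cap("top");s=cap("scene")
u=proj(s,[[.46,-.33,.10]])[0].astype(int);v=proj(c,[[.46,-.33,.1]])[0].astype(int);r=32
f=lambda c,u:cv2.resize(c["frame"][u[1]-r:u[1]+r,u[0]-r:u[0]+r,::-1],(400,400),interpolation=2)
cv2.imwrite("pics/c2.png",np.clip(np.hstack([f(c,v),f(s,u)])*2.5,0,255).astype(np.uint8))
```

```text
t 14.825 pos [ 0.4602 -0.3312  0.1249] yaw 2.08 F [ 0.1 -0.4 -0.2] w 0.0304 ->cm [-0.02 -0.12  0.19] roll -0.02
```

View pics/c2.png

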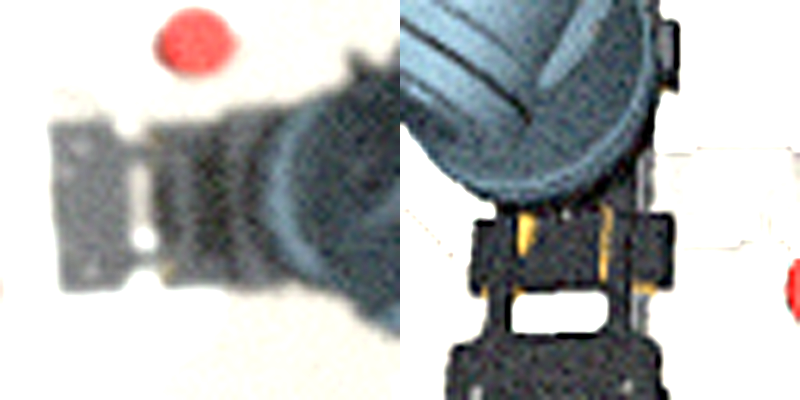

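The cap left the table (nothing black is left at its place), but the gripper body hides it. I'll rotate 90° and raise it so the scene camera sees it from the side.

Call:
{"name": "step_arm", "arguments": {"series": [1, 0, 0, -3, -10, 1, 0, 0, -3, -10, 1, 0, 0, -3, -10, 1, 0, 0, -3, -10, 1, 0, 0, -3, -10]}}

```text
time: 15.55
position: [0.4581, -0.3299, 0.2718]
eef_rot: [0.897, 0.442, -0.001, -0.001]
wrist_force: [0.1, -0.1, -0.4]
width: 0.03
gripper_force: 33.1
```

Call:
{"name": "step_arm", "arguments": {"series": [1, 0, 0, -2, -10, 1, 0, 0, 0, -10, 1, 0, 0, 0, -10, 1, 0, 0, 0, -10, 1, 0, 0, 0, 0]}}

```text
time: 16.18
position: [0.4583, -0.3301, 0.2909]
eef_rot: [0.695, 0.719, 0.0, -0.001]
wrist_force: [0.4, 0.2, -0.7]
width: 0.03
gripper_force: 33.1
```

Run:
```python
from h import *
go(.60,-.123,.3,92.1)
print(env.get_obs()["joint_positions"].round(2))
```

```text
t 16.175 pos [ 0.4583 -0.3301  0.2909] yaw 91.99 F [ 0.4  0.2 -0.7] w 0.03 ->cm [20.2  14.88 -0.89] roll -0.11
[ 0.98  0.42 -0.57  1.71  0.25  1.09  0.37]
```

Call:
{"name": "step_arm", "arguments": {"series": [1, 4, 2.5, 0, 0, 1, 5, 3, 0, 0, 1, 5, 3, 0, 0, 1, 5, 3, 0, 0, 1, 4, 3, 0, 0]}}

```text
time: 16.8
position: [0.5958, -0.0928, 0.2916]
eef_rot: [0.695, 0.719, -0.0, -0.001]
wrist_force: [0.8, 0.3, 0.3]
width: 0.03
gripper_force: 33.1
```

Call:
{"name": "step_arm", "arguments": {"series": [1, 4, 0, 0, 0, 1, 0, 0, 0, 0, 1, 0, 0, 0, 0]}}

```text
time: 17.18
position: [0.5937, -0.0561, 0.2916]
eef_rot: [0.695, 0.719, -0.001, -0.0]
wrist_force: [-0.1, -1.3, -1.1]
width: 0.0301
gripper_force: 33.1
```

Run:
```python
from h import *
go(.60,-.05,.3,92.1)
o=env.get_obs()["position"]
s=cap("scene")
P=pts(s);m=(abs(P[...,0]-o[0])<.05)&(abs(P[...,1]-o[1])<.04)&(P[...,2]>.20)&(P[...,2]<o[2]+.05)
q=P[m];print(m.sum())
for z in np.arange(.23,.33,.006):
    k=q[abs(q[:,2]-z)<.003]
    if len(k): print(round(z-o[2],3),len(k),(k.min(0)-o).round(4)[:2],(k.max(0)-o).round(4)[:2])
u=proj(s,[o])[0].astype(int);r=32
np.savez("scene2.npz",**s)
cv2.imwrite("pics/c3.png",np.clip(cv2.resize(s["frame"][u[1]-r:u[1]+r,u[0]-r:u[0]+r,::-1],(600,600),interpolation=2)*2.5,0,255).astype(np.uint8))
```

```text
t 17.175 pos [ 0.5937 -0.0561  0.2916] yaw 91.93 F [-0.1 -1.3 -1.1] w 0.0301 ->cm [ 0.59  0.65 -0.85] roll -0.17
380
-0.044 7 [-0.0105 -0.0111] [ 0.0114 -0.0038]
-0.038 14 [-0.0105 -0.0126] [ 0.0138 -0.0024]
-0.032 16 [-0.0105 -0.0124] [ 0.0137 -0.0035]
-0.026 15 [-0.0177 -0.0117] [ 0.0229 -0.0064]
-0.02 21 [-0.0271 -0.0142] [ 0.0299 -0.0064]
-0.014 36 [-0.027  -0.0154] [ 0.0296 -0.0034]
-0.008 36 [-0.0269 -0.0142] [ 0.0295 -0.0045]
-0.002 98 [-0.0268 -0.0144] [0.0315 0.011 ]
0.004 54 [-0.029  -0.0113] [0.0312 0.0096]
0.01 19 [-0.029  -0.0123] [ 0.031 -0.007]
0.016 11 [-0.0197 -0.0101] [ 0.0259 -0.0067]
0.022 27 [-0.02   -0.0098] [0.0258 0.0102]
0.028 2 [0.0235 0.0065] [0.0235 0.0114]
```

View pics/c3.png

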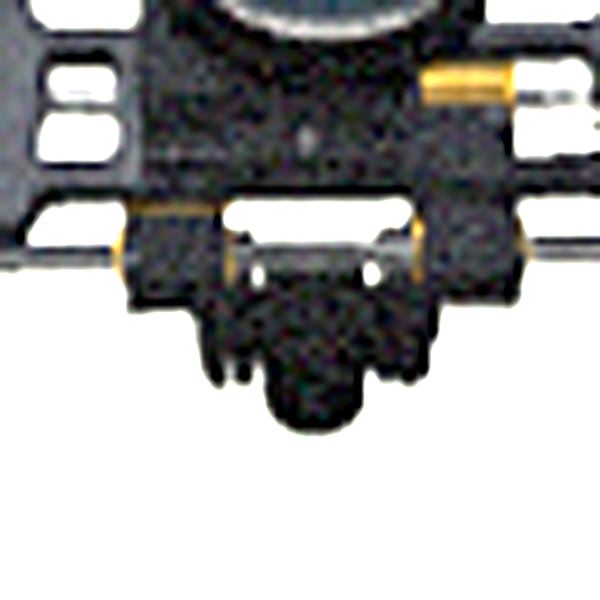

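The crop shows the cap upright and centred between shaped pads, skirt at (315,400), so the 30 mm reading is just the pad shape. Now over the stud.

Call:
{"name": "step_arm", "arguments": {"series": [1, -2.2, 2, 3, 0, 1, -2.3, 2.1, 4, 0, 1, -2.3, 2.1, 5, 0, 1, 0, 0, 4, 0, 1, 0, 0, 2, 0]}}

```text
time: 17.85
position: [0.6567, -0.1229, 0.1094]
eef_rot: [0.695, 0.719, -0.001, -0.001]
wrist_force: [-0.6, -0.8, 0.1]
width: 0.0304
gripper_force: 33.1
```

Call:
{"name": "step_arm", "arguments": {"series": [1, 0, 0, 1, 0, 1, 0, 0, 0.5, 0, 1, 0, 0, 0, 0]}}

```text
time: 18.23
position: [0.659, -0.1209, 0.0983]
eef_rot: [0.694, 0.72, 0.0, 0.001]
wrist_force: [0.5, 1.2, 0.2]
width: 0.0303
gripper_force: 33.1
```

Run:
```python
from h import *
go(.658,-.122,.095,92.1)
o=env.get_obs()["position"]
s=cap("scene");P=pts(s)
m=(abs(P[...,0]-o[0])<.04)&(abs(P[...,1]-o[1])<.03)&(P[...,2]>.012)&(P[...,2]<o[2]-.01)
q=P[m]
for z in np.arange(.02,.085,.004):
    k=q[abs(q[:,2]-z)<.002]
    if len(k): print(round(z,3),len(k),k.min(0).round(4)[:2],k.max(0).round(4)[:2])
```

```text
t 18.225 pos [ 0.659  -0.1209  0.0983] yaw 92.08 F [0.5 1.2 0.2] w 0.0303 ->cm [-0.1  -0.1   0.33] roll -0.02
0.02 66 [ 0.6194 -0.1488] [ 0.6986 -0.0969]
0.024 5 [ 0.657  -0.1289] [ 0.6987 -0.1029]
0.028 7 [ 0.6567 -0.1305] [ 0.6709 -0.1209]
0.032 5 [ 0.6563 -0.1316] [ 0.6678 -0.1264]
0.036 4 [ 0.6591 -0.128 ] [ 0.6675 -0.1243]
0.04 2 [ 0.6616 -0.1271] [ 0.6643 -0.1264]
0.056 2 [ 0.6689 -0.1297] [ 0.6719 -0.1264]
0.06 6 [ 0.6489 -0.1325] [ 0.6657 -0.1265]
0.064 5 [ 0.6488 -0.1313] [ 0.6711 -0.1241]
0.068 5 [ 0.6512 -0.1328] [ 0.6649 -0.1295]
0.072 4 [ 0.6537 -0.1309] [ 0.6842 -0.125 ]
0.076 5 [ 0.6396 -0.1331] [ 0.6561 -0.1291]
0.08 8 [ 0.6339 -0.1341] [ 0.6837 -0.1257]
0.084 12 [ 0.6336 -0.1337] [ 0.6885 -0.1293]
```

Call:
{"name": "step_arm", "arguments": {"series": [1, -0.25, 0.1, 0.5, 0, 1, 0, 0, 0.6, 0, 1, 0, 0, 0.6, 0, 1, 0, 0, 0.6, 0, 1, 0, 0, 0, 0]}}

```text
time: 18.9
position: [0.659, -0.1233, 0.0734]
eef_rot: [0.694, 0.72, -0.0, -0.0]
wrist_force: [-0.4, -0.7, -0.1]
width: 0.0299
gripper_force: 33.1
```

Call:
{"name": "step_arm", "arguments": {"series": [1, 0, 0, 0.4, 0, 1, 0, 0, 0.4, 0, 1, 0, 0, 0.3, 0, 1, 0, 0, 0, 0]}}

```text
time: 19.4
position: [0.6601, -0.1237, 0.0633]
eef_rot: [0.694, 0.72, 0.0, 0.001]
wrist_force: [3.7, -0.8, -1.3]
width: 0.03
gripper_force: 33.0
```

Call:
{"name": "step_arm", "arguments": {"series": [1, 0, 0.1, 0.2, 0, 1, 0, 0, 0.2, 0, 1, 0, 0, 0.1, 0, 1, 0, 0, 0.1, 0, 1, 0, 0, 0, 0]}}

```text
time: 20.02
position: [0.661, -0.1234, 0.0583]
eef_rot: [0.694, 0.72, 0.0, 0.0]
wrist_force: [1.2, -1.3, 8.9]
width: 0.0302
gripper_force: 32.6
```

Call:
{"name": "step_arm", "arguments": {"series": [1, 0, 0, 0.1, 0, 1, 0, 0, 0.1, 0, 1, 0, 0, 0.1, 0, 1, 0, 0, 0, 0]}}

```text
time: 20.52
position: [0.6616, -0.1235, 0.0555]
eef_rot: [0.694, 0.72, 0.001, 0.001]
wrist_force: [2.9, -1.6, 6.0]
width: 0.0298
gripper_force: 32.8
```

Call:
{"name": "step_arm", "arguments": {"series": [1, 0, 0, 0.1, 0, 1, 0, 0, 0.1, 0, 1, 0, 0, 0.1, 0, 1, 0, 0, 0.1, 0, 1, 0, 0, 0, 0]}}

```text
time: 21.15
position: [0.6608, -0.1236, 0.0498]
eef_rot: [0.694, 0.72, 0.0, 0.0]
wrist_force: [5.8, -3.3, -1.0]
width: 0.0304
gripper_force: 33.1
```

Call:
{"name": "step_arm", "arguments": {"series": [1, 0, 0, 0.1, 0, 1, 0, 0, 0.1, 0, 1, 0, 0, 0.1, 0, 1, 0, 0, 0.1, 0, 1, 0, 0, 0, 0]}}

```text
time: 21.78
position: [0.6608, -0.1235, 0.0474]
eef_rot: [0.694, 0.72, 0.0, 0.0]
wrist_force: [0.9, -2.2, 10.1]
width: 0.03
gripper_force: 32.6
```

Click felt (the force fell to about 0), and the cap is now on the stud top. Press on.

Call:
{"name": "step_arm", "arguments": {"series": [1, 0, 0, 0.1, 0, 1, 0, 0, 0.1, 0, 1, 0, 0, 0.1, 0, 1, 0, 0, 0, 0, 1, 0, 0, 0, 0]}}

```text
time: 22.4
position: [0.661, -0.1234, 0.0469]
eef_rot: [0.694, 0.72, -0.0, 0.001]
wrist_force: [-7.2, -2.7, 29.6]
width: 0.03
gripper_force: 32.0
```

Call:
{"name": "step_arm", "arguments": {"series": [1, 0, 0, 0, 0, 1, 0, 0, 0, 0, 1, 0, 0, 0, 0, 1, 0, 0, 0, 0]}}

```text
time: 22.9
position: [0.661, -0.1235, 0.0469]
eef_rot: [0.694, 0.72, -0.0, 0.001]
wrist_force: [-6.6, -1.8, 30.3]
width: 0.0299
gripper_force: 32.0
```

Run:
```python
from h import *
go(.661,-.1234,.047,92.1)
print(env.finish_job())
```

```text
t 22.9 pos [ 0.661  -0.1235  0.0469] yaw 92.06 F [-6.6 -1.8 30.3] w 0.0299 ->cm [ 0.01  0.   -0.01] roll -0.04
the job is handed in; nothing more can be done
None
```

The job is handed in at about 23 s: the scraper blade is home in the dock with the stud in its eye, and the cap clicked and reads fully seated, with the fingers still gripping it and pressing down at about 30 N (judged by force and height; the cap was hidden from the cameras at the end).

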